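# Dry the paint cup: onto the peg, timer to its stop

### The arm

A 7-joint arm with a two-finger parallel gripper is mounted at the origin on the work surface. World frame = base frame: x ahead of the robot, y to its left, z up, the work surface at z = 0. Lengths are in mm, angles in rad, forces in N, time in s.
With the tool pointing down it reaches from about 350 to 775 mm from the base axis. Payload 3.1 kg.
Tool frame: the origin (TCP) lies between the finger pads; the fingertips stand 17 mm ahead of it and the grasp point (between the pads) lies 2 mm behind it; z points along the fingers, y is the line along which they close (so a half turn about z gives the same grasp; the last joint's range is limited). The gripper opens to 85 mm and grips with 20 to 120 N. Pads are 22 mm wide; open, the fingers measure 114 mm over their backs; the gripper's body (76 mm by 85 mm) begins 54 mm behind the grasp point. The pads swing forward as they close: fully open they stand 13 mm farther back than shut.
Start: joints at [1.177, 0.311, 0.014, 1.512, -0.004, 1.319, -0.027], TCP at [189.557, -516.319, 248.304] pointing down, gripper open.
Joint ranges: [-2.7, 2.7], [-0.3, 1.91], [-1.27, 1.3], [0.12, 2.57], [-1.44, 4.58], [0.2, 2.03], [-3.05, 3.05]. Speed limits (rad/s): [2.79, 2.79, 3.14, 3.14, 3.14, 3.14, 3.14].

### API

Orientations are given as a unit quaternion [x, y, z, w].
In Python, from rig import telemetry, imaging, ticket gives the robot as it stands.
- The arm moves only by the tool move_arm, never from a script. Its argument "increments" is text: rows parted by semicolons, each of 7 numbers parted by spaces: the shift along the world's x, y, z scaled (see below), then the turn, a rotation vector about the world's x, y, z scaled (see below), then the opening, from 0 (shut) to 1 (fully open). In form: x y z rx ry rz fingers; .... A call has 1 to 12 rows; each row is the pose to reach, as a shift and turn from the pose commanded when the call began, turning the shorter way round; what a row does not reach only later rows make up. The controller multiplies each number of a shift by 0.8 m and each number of a turn by 2 pi rad. A row lasts 1/10 s, in which the tool goes at most 50 mm and 8.59 degrees, less where a joint would pass 70% of its speed; a pose out of reach is approached as far as the arm can. A call with a number of a shift or a turn outside -1 to 1 is refused whole. A call with a gripper value outside its range is refused whole. The fingers move at their own pace and stop on an object; "grip_force" is the grip in N (left out, the last holds). Time passes only in rows, so rows that repeat a pose let the fingers close. It gives the time, the measured TCP pose, the force, the opening and the grip force at its end, in the units of the state.
- telemetry.sense(): the state, without advancing time (a new reading comes with each control period).
- imaging.get_image(name): name is "side" or "top" or "wrist"; returns a dict with "color" (400x640x3 uint8, red, green, blue), "mtx" (3x3 intrinsics, pixels), "rvec" (rotation vector, rad) and "tvec" (3), from world to camera coordinates, as OpenCV has them; the wrist camera has in their place "mount" (4x4, takes a point from camera to tool coordinates, whose origin is the TCP and whose axes are the flange's). Camera axes: x right, y down, z forward; pixel columns grow to the right and rows downward; lengths in mm; the calibration is good to about 2 mm. A picture is of the moment at which its call begins: read the wrist's pose just before it. There is no depth.
- ticket.job_done(): hands the job in; it is judged then, once.
The state is a dict: "time": time; "q": joint angles; "dq": joint speeds; "joint_efforts": joint torques, N m; "eef_pos": TCP position; "tcp_rot": TCP orientation; "ft_force": force on the tool from outside, world axes, zero at the start; "ft_torque": the same for the moment, N m; "opening": opening from 0.0 (shut) to 1.0 (fully open); "grip_force": force on a finger pad.
Only numpy, scipy, OpenCV 4.12 (cv2) and the standard library are available. Lean on these libraries where they do the work, as an engineer would, in place of code of your own. Each camera call takes 0.05 s, during which the arm holds its last target. There are 200 camera calls.

### The job

The green paint cup has just been rinsed: put it upside down over the drying peg that has no cup, so that it stands upright on its rim on the peg's dish, without dropping it. When it stands there, start the dryer by turning the orange timer dial clockwise as far as it will go. Leave the other things on the table where they are.

Things in the scene. Friction and masses are not known exactly. Their poses are not given: they have to be found in the camera images.
- green_cup: green plastic cup, 110 mm tall, wall 3 mm, 54 mm across at the closed base widening evenly to 68 mm at the mouth, inside depth 106 mm, about 80 g. Origin: centre of the outer face of its base; z along its axis from base to mouth. It starts leaning on the draining rest, mouth down, axis about 50 degrees below level, base uppermost
- rest: sloping draining rest on a wooden foot 150 x 100 x 8 mm: two steel rods (10 mm thick, 46 mm wide over both) that slope down to a lip; fixed. Origin: centre of the foot's underside; -x is downhill, where the cup's mouth points, roughly to the robot
- peg_free: drying peg without a cup: a grey round dish 120 mm across and 12 mm thick with a round-topped steel peg, 18 mm thick, in its middle, 94 mm above the table; fixed. Origin: centre of the dish's underside. A cup over the peg stands with its rim on the dish, its base 122 mm above the table
- peg_free_tip (a point): top of the free peg, on its axis, 94 mm above the table
- peg_taken: the other drying peg, the same, under the blue cup; it may stand on either side of the free one, about 150 mm away; fixed
- dryer: white drying blower, about 190 x 180 mm and 170 mm high, with a control panel 150 x 180 mm that slopes 28 degrees from level and faces the robot (-x of the dryer); fixed. Origin at the centre of its underside
- dial_grip (a point): on the axis of the timer dial, 30 mm out from the panel. The dial: black disc 80 mm across, 9 mm high, with an orange grip bar across it, 72 mm long, 16 mm thick, its top 41 mm out from the panel. Axes turn with the dial: z its axis, out of the panel (28 degrees from vertical, towards the robot); x along the bar, the white-marked end at -x; y across it
- dial (a joint): angle of the timer dial in rad, growing as it is turned clockwise as seen facing the panel; 0 is its anticlockwise stop. Its clockwise stop lies less than one full turn away, is not marked, and is to be felt; the dial stays where it is left, and needs about 0.15 N m to turn
- blue_cup: blue cup, same shape as the green one, already standing upside down over the taken peg; loose; origin at the centre of its closed base (now on top, 122 mm up), z towards its mouth
- tape_roll: roll of blue tape lying flat, 100 mm across, 25 mm high; origin at the centre of its underside
- white_bottle: white paint bottle with a red band and red cap, 56 mm across, 150 mm tall; origin at the centre of its underside
- yellow_bottle: yellow paint bottle with a paper band and white cap, 56 mm across, 150 mm tall; origin at the centre of its underside
- flask: grey drinking bottle, 68 mm across, 205 mm tall; origin at the centre of its underside
- brush_jar: glass jar of brushes, 80 mm across, 185 mm tall with the brushes; origin at the centre of its underside
Not all that is in view belongs to the job. Of the things that look like the green_cup, the smaller one is meant. Leave any turquoise look-alike of the peg_free alone.

How it is judged:
By the outcome, as a careful person would: the job done as asked, in the order asked, and still so for the second after the job is handed in, with the robot touching nothing.
It also fails if it takes over 72 s, if anything falls off the work surface, if the arm or the gripper's body presses on something with over 40 N, if the wrist force passes 120 N, or if a joint passes its speed limit or range.

## Working session

There is one attempt and no reset: what is moved stays moved. The work goes in short steps, Python scripts to look and compute and a tool call to move; the robot and the scene stay as the last step left them, time stands still between calls to the robot, and variables do not carry over. Pictures are saved under pics/ and viewed, at most 10 in all, crops included, and the job is handed in when it is done.

Besides the shell and the picture viewer there is one more tool, called after ">>>" in YAML: its name, and indented under it one key for each argument. move_arm: Moves the arm, as the interface text tells. Its arguments: {"type":"object","properties":{"increments":{"type":"string"},"grip_force":{"type":"number"}},"required":["increments"]}

```bash
mkdir -p pics; ls; cat > h.py <<'E'
import numpy as np,cv2
from rig import telemetry, imaging, ticket
from scipy.spatial.transform import Rotation as R
def cam(name):
    s=telemetry.sense(); d=imaging.get_image(name); K=np.array(d["mtx"],float)
    if name=="wrist":
        M=np.array(d["mount"],float); Rt=R.from_quat(s["tcp_rot"]).as_matrix()
        Rcw=Rt@M[:3,:3]; c=Rt@M[:3,3]+np.array(s["eef_pos"])
    else:
        Rw=R.from_rotvec(np.array(d["rvec"],float).ravel()).as_matrix(); Rcw=Rw.T; c=-Rw.T@np.array(d["tvec"],float).ravel()
    return dict(img=d["color"],K=K,R=Rcw,c=c)
def save(c,fn): cv2.imwrite(fn,c["img"][:,:,::-1]); np.savez(fn+".npz",**c)
def load(fn): return dict(np.load(fn+".npz"))
def ray(c,u,v):
    d=c["R"]@np.linalg.inv(c["K"])@np.array([u,v,1.]); return c["c"],d/np.linalg.norm(d)
def onz(c,u,v,z):
    o,d=ray(c,u,v); return o+d*(z-o[2])/d[2]
def proj(c,p):
    x=c["K"]@(c["R"].T@(np.array(p,float)-c["c"])); return x[:2]/x[2]
def tri(obs):
    A=np.zeros((3,3));b=np.zeros(3)
    for c,u,v in obs:
        o,d=ray(c,u,v);P=np.eye(3)-np.outer(d,d);A+=P;b+=P@o
    x=np.linalg.solve(A,b)
    return x,[np.linalg.norm((np.eye(3)-np.outer(ray(*k)[1],ray(*k)[1]))@(x-k[0]["c"])) for k in obs]
E
python3 - <<'E'
from h import *
for n in("side","top","wrist"):
    c=cam(n); save(c,f"pics/{n}0.png"); print(n,c["c"].round(),c["R"][:,2].round(2))
s=telemetry.sense();print(s)
E
```

```text
pics
side [1.000e+00 7.710e+02 1.202e+03] [ 0.33 -0.56 -0.76]
top [ 212.  -63. 1329.] [ 0.2   0.02 -0.98]
wrist [ 267. -488.  374.] [-0.3  -0.11 -0.95]
{'time': 0.15, 'q': array([ 1.17731244,  0.31156668,  0.01399319,  1.51269165, -0.00441295,
        1.31920931, -0.02718492]), 'dq': array([ 5.31086033e-04, -1.80832055e-03, -3.25099359e-04, -5.25208861e-03,
        6.17003304e-04, -8.33793986e-05,  9.04099391e-04]), 'joint_efforts': array([ 7.60794410e-04, -3.80271435e+01,  1.46431904e-01, -2.30848110e+01,
        1.22504571e-02,  9.71709494e-03,  4.34758491e-06]), 'eef_pos': array([ 189.35432897, -515.81463161,  247.45584618]), 'tcp_rot': array([ 9.84562641e-01,  1.75030155e-01, -1.94565694e-04, -9.01294748e-04]), 'ft_force': array([ 0.3318357 , -0.30136501, -0.65426684]), 'ft_torque': array([-0.00058266, -0.0120245 ,  0.02588273]), 'grip_force': 0.0, 'opening': 0.9989688885806635}
```

View pics/side0.png

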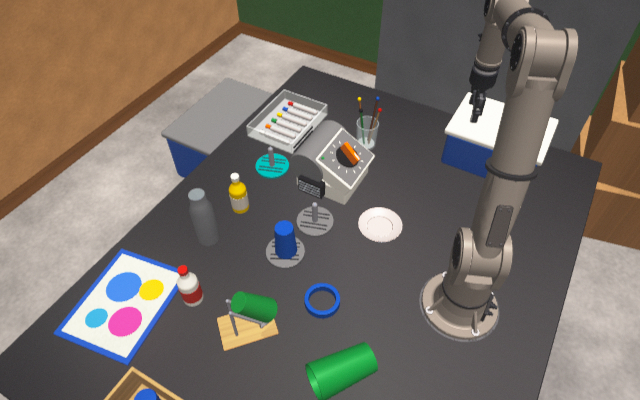

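View pics/top0.png

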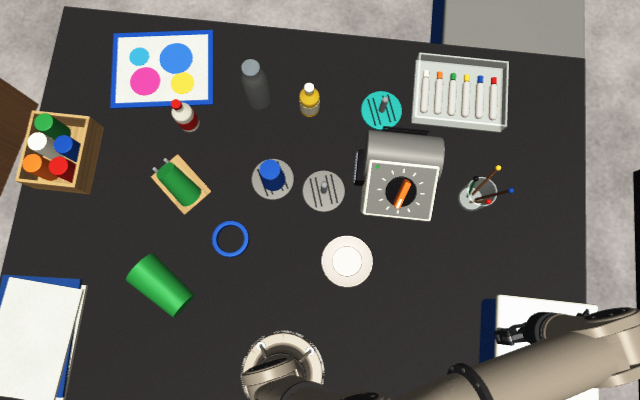

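Side view: green cup on the rest at about (253,307), free peg tip (314,206), blue cup (285,240), dial (347,155). Top view: cup (178,184), peg tip (323,187), dial (401,193). The big green cup at (340,370)/(158,285) and the turquoise peg are the decoys.

```bash
python3 - <<'E'
from h import *
S,T=load("pics/side0.png"),load("pics/top0.png")
for n,a,b in [("pegtip",(314,206),(323,187)),("dial",(349,153),(401,193)),("bluetop",(285,228),(270,168)),("taketip",(253,307),(178,184))]:
    x,e=tri([(S,*a),(T,*b)]);print(n,x.round(1),np.round(e,1))
print("pegdish side",onz(S,315,221,12),"top",onz(T,324,191,12))
for n,uv in dict(red=(172,105),yel=(309,88),flask=(250,68),jar=(478,197),tape=(230,239),).items(): print(n,onz(T,*uv,150 if n!="tape" else 25).round())
for nm,c in(("S",S),("T",T)):
    h=cv2.cvtColor(c["img"],cv2.COLOR_RGB2HSV)
    m=((h[...,0]>50)&(h[...,0]<75)&(h[...,1]>120)&(h[...,2]>40)).astype(np.uint8)
    n,l,st,ce=cv2.connectedComponentsWithStats(m)
    for i in range(1,n):
        if st[i,4]>100: print(nm,st[i],ce[i].round(1),cv2.minAreaRect(np.argwhere(l==i)[:,::-1].astype(np.float32)))
    x,y=(250,305) if nm=="S" else (180,183)
    cr=cv2.resize(c["img"][y-50:y+50,x-65:x+65],None,fx=6,fy=6,interpolation=cv2.INTER_CUBIC)
    cv2.imwrite(f"pics/crop{nm}.png",cr[:,:390*2:,::-1])
    globals()["C"+nm]=cv2.resize(c["img"][y-50:y+50,x-33-17:x+50],(400,400),interpolation=cv2.INTER_CUBIC)
cv2.imwrite("pics/crops.png",np.hstack([CS,CT])[...,::-1])
E
```

```text
pegtip [495.7 -54.8  80.8] [3.5 3.5]
dial [ 483.9 -253.3  147.8] [0.9 0.9]
bluetop [516.5  85.9 117.8] [3.1 3.1]
taketip [458.1 327.5  89.5] [1. 1.]
pegdish side [495.46788646 -52.26556798  12.        ] top [496.54157957 -59.38934368  12.        ]
red [652. 358. 150.]
yel [738.   8. 150.]
flask [778. 170. 150.]
jar [ 493. -447.  150.]
tape [333. 182.  25.]
S [ 231  292   46   30 1009] [254.  305.9] ((253.74969482421875, 305.22308349609375), (46.51339340209961, 24.37873077392578), 17.818889617919922)
S [ 306  342   72   58 2508] [340.5 369.9] ((342.6506652832031, 371.0685119628906), (40.613285064697266, 70.22470092773438), 69.44395446777344)
T [ 34 113  36  27 561] [ 50.2 125.7] ((51.735286712646484, 126.94117736816406), (37.90118408203125, 18.69334602355957), 30.963756561279297)
T [ 157  163   44   43 1023] [178.2 184. ] ((177.75, 183.75), (47.37614822387695, 24.041629791259766), 45.0)
T [ 126  253   68   65 2231] [159.4 284.8] ((159.00001525878906, 286.5000305175781), (64.34671020507812, 37.47665786743164), 45.0)
```

View pics/crops.png

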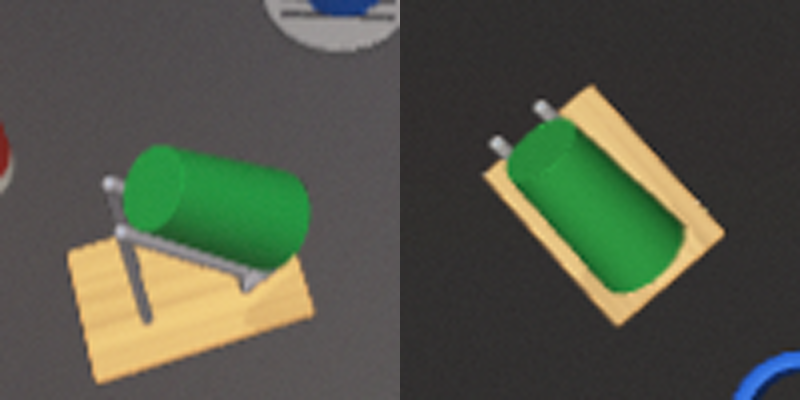

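The crop shows the cup's base disc at side pixel (238.8,302) and top pixel (166.2,170.5), with the mouth pointing to the lower right in the top view, towards the robot. Next I move over the dial and peg for closer views.

>>> move_arm:
  increments: "0.1 0.1 0.12 0 0 0 1;0.1 0.1 0.12 0 0 0 1;0.1 0.1 0.12 0 0 0 1;0.43 0.45 0.14 0 0 -0.056 1;0.43 0.45 0.14 0 0 -0.056 1;0.43 0.45 0.14 0 0 -0.056 1;0.43 0.45 0.14 0 0 -0.056 1;0.43 0.45 0.14 0 0 -0.056 1;0.43 0.45 0.14 0 0 -0.056 1;0.43 0.45 0.14 0 0 -0.056 1;0.43 0.45 0.14 0 0 -0.056 1;0.43 0.45 0.14 0 0 -0.056 1"

```text
time: 1.35
eef_pos: [537.4, -147.2, 359.3]
tcp_rot: [1.0, 0.007, 0.001, -0.004]
ft_force: [-0.0, 0.0, -0.2]
opening: 1.001
grip_force: 0.0
```

```bash
python3 - <<'E'
from h import *
s=telemetry.sense();print(s["eef_pos"],s["tcp_rot"],s["q"].round(2),s["ft_force"],np.abs(s["dq"]).max())
c=cam("wrist");save(c,"pics/w1.png");print(c["K"],c["c"])
for p in ([496,-57,94],[484,-253,148]): print(proj(c,p))
E
```

```text
[ 537.40970036 -147.16790411  359.2559688 ] [ 9.99965972e-01  7.41345688e-03  6.74521179e-04 -3.55547458e-03] [ 0.44  0.31 -0.28  1.25  0.08  1.59 -1.38] [-0.00321801  0.04926885 -0.1893782 ] 0.08770391684030393
[[327.01629482   0.         318.30605003]
 [  0.         327.01629482 202.12266343]
 [  0.           0.           1.        ]] [ 620.03869655 -147.48683746  485.58238456]
[246.86579068 195.073435  ]
[413.4636797  222.80671143]
```

View pics/w1.png

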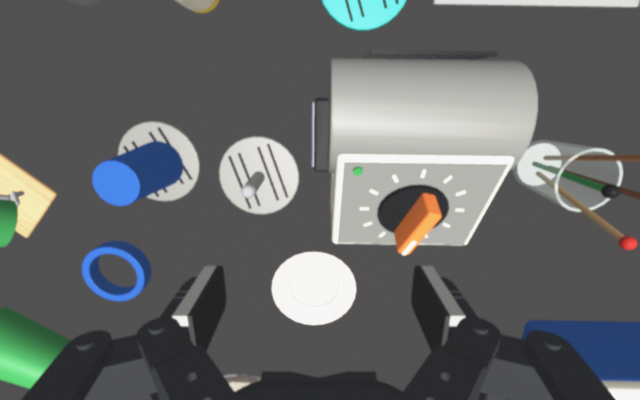

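The wrist view shows the peg tip at about (249,190), its dish at (259,175), and the dial bar from the marked end (409,245) to (431,205). Blue cup base at (118,184). Next I estimate the cup and go to a hover over it, with a second picture on the way.

```bash
cat >> h.py <<'E'
def inc(p,Rt,s=None):
    s=s or telemetry.sense(); w=(R.from_matrix(Rt)*R.from_quat(s["tcp_rot"]).inv()).as_rotvec()
    return ((np.array(p)-s["eef_pos"])/800).round(4), (w/2/np.pi).round(4), np.degrees(np.linalg.norm(w)).round(1)
def toolR(az,tilt):
    "tool x heading az(rad), tool z tilted from down toward heading az by tilt(rad)"
    r=np.array([np.cos(az),np.sin(az),0]);k=np.array([0,0,1.])
    z=-k*np.cos(tilt)+r*np.sin(tilt);x=r*np.cos(tilt)+k*np.sin(tilt);return np.c_[x,np.cross(z,x),z]
E
python3 - <<'E'
from h import *
S,T,W=load("pics/side0.png"),load("pics/top0.png"),load("pics/w1.png")
print("base",tri([(S,238.8,302),(T,166.2,170.5)]))
print("mouthtop",tri([(S,276,313),(T,195,199)]))
print("tip",tri([(S,314.5,205),(T,323.5,185),(W,249,190)]))
g=cv2.cvtColor(W["img"],cv2.COLOR_RGB2HSV)
m=((g[...,1]<40)&(g[...,2]>120)).astype(np.uint8);m=cv2.morphologyEx(m,cv2.MORPH_CLOSE,np.ones((9,9)))
n,l,st,ce=cv2.connectedComponentsWithStats(m)
i=l[190,225]; cs=cv2.findContours((l==i).astype(np.uint8),0,1)[0]
e=cv2.fitEllipse(cv2.convexHull(cs[0]));print(st[i],e,onz(W,*e[0],12))
print("dial bar ends z?",[onz(W,*p,148).round(1) for p in((409,245),(431,205))])
# hover
b=np.array(tri([(S,238.8,302),(T,166.2,170.5)])[0])
E
```

```text
base (array([481.10961014, 350.2499372 , 130.76616448]), [np.float64(0.18662930827410462), np.float64(0.18662930827416715)])
mouthtop (array([425.29269855, 289.83134755,  31.6217398 ]), [np.float64(6.49516194132671), np.float64(6.495161941326825)])
tip (array([498.63910588, -57.08327419,  82.21838835]), [np.float64(0.7840576608631885), np.float64(1.2080626940037327), np.float64(0.5762265640437889)])
[ 219  136   80   79 4968] ((258.55126953125, 174.94149780273438), (76.96183013916016, 81.77835083007812), 124.26302337646484) [501.74649231 -57.18207416  12.        ]
dial bar ends z? [array([ 456.7, -250.9,  148. ]), array([ 505.2, -269.8,  148. ])]
```

```bash
python3 - <<'E'
from h import *
Rt=toolR(np.radians(45),np.radians(-20))
g=np.array([468,337,110.]);p=g-150*Rt[:,2];print(p,inc(p,Rt))
s=telemetry.sense()
W=load("pics/w1.png");Rs=R.from_quat(s["tcp_rot"]).as_matrix();M=Rs.T@W["R"];t=Rs.T@(W["c"]-s["eef_pos"]);print(t)
c=dict(K=W["K"],R=Rt@M,c=p+Rt@t)
for q in([481,350,131],[431,300,47],g):print(proj(c,q))
E
```

```text
[504.2767144  373.2767144  250.95389312] (array([-0.0388,  0.6562, -0.1355]), array([-0.0224,  0.0522,  0.1224]), np.float64(48.6))
[  84.6570359    -3.80304162 -126.28741528]
[323.66226952 190.9171053 ]
[322.20934432 196.82264975]
[323.18422661 193.4550457 ]
```

>>> move_arm:
  increments: "-0.04 0.58 0 0 0 0.125 1;-0.04 0.58 0 0 0 0.125 1;-0.04 0.58 0 0 0 0.125 1;-0.04 0.58 0 0 0 0.125 1;-0.04 0.58 0 0 0 0.125 1;-0.04 0.58 0 0 0 0.125 1;-0.04 0.58 0 0 0 0.125 1;-0.04 0.58 0 0 0 0.125 1;-0.04 0.58 0 0 0 0.125 1;-0.04 0.58 0 0 0 0.125 1;-0.04 0.58 0 0 0 0.125 1"

```text
time: 2.5
eef_pos: [500.3, 309.7, 359.4]
tcp_rot: [0.923, 0.385, -0.001, -0.0]
ft_force: [-0.1, -0.7, -0.0]
opening: 1.0
grip_force: 0.0
```

```bash
python3 - <<'E'
from h import *
s=telemetry.sense();print(s["eef_pos"],s["q"].round(2),np.abs(s["dq"]).max())
c=cam("wrist");save(c,"pics/w2.png")
for q in([481,350,131],[431,300,47],[516,86,120]):print(proj(c,q))
E
```

```text
[500.31501077 309.70510892 359.4478813 ] [-0.21  0.43 -0.6   1.14  0.24  1.64 -1.53] 0.060797485464028606
[279.35319367 156.0830093 ]
[287.85045041 194.73539997]
[449.15794708 280.41909461]
```

View pics/w2.png

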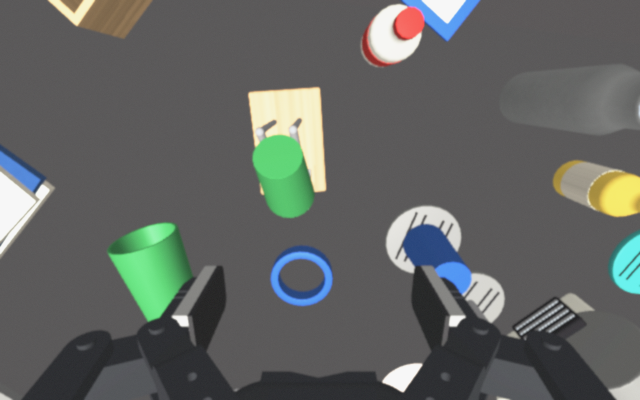

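The cup's base disc is at about (280,157) in the view, matching the prediction; the foot's corners are (250,93),(320,88),(326,190).

```bash
python3 - <<'E'
from h import *
S,T,W=load("pics/side0.png"),load("pics/top0.png"),load("pics/w2.png")
b,e=tri([(S,238.8,302),(T,166.2,170.5),(W,280,157.5)]);print(b,e)
P=[onz(W,*p,8)[:2] for p in((250,92),(320,88),(326,190))]
for i,j in((1,2),(0,1)):
    d=P[i]-P[j];print(np.linalg.norm(d),np.degrees(np.arctan2(d[1],d[0])))
g=cv2.cvtColor(W["img"],cv2.COLOR_RGB2HSV);m=(g[...,0]>50)&(g[...,0]<75)&(g[...,1]>120)&(g[...,2]>40)
m[:,:245]=0;m[:,330:]=0;m[230:]=0
ys,xs=np.nonzero(m);print(xs.min(),xs.max(),ys.min(),ys.max())
for y in(165,175,185,195,205): r=xs[ys==y];print(y,r.min(),r.max())
print(g[135:220:5,280,2])
for az in(44,47,50):
  az=np.radians(az);a=np.array([-.643*np.cos(az),-.643*np.sin(az),-.766])
  # silhouette check: predicted axis points
  print([proj(W,b+a*t).round(1) for t in(0,55,110)])
E
```

```text
[480.76861179 349.61610566 131.51123421] [np.float64(0.9459548876582117), np.float64(0.2906859255069398), np.float64(1.1857504525252116)]
146.98345170323668 48.946229264385366
97.0378627067732 138.37419851466345
253 312 136 216
165 254 304
175 258 307
185 263 310
195 265 312
205 269 309
[216 213 213 212 213 214 214 213 214 196 199 197 198 198 196 195 170]
[array([279.4, 156.6]), array([283.7, 178.2]), array([287. , 195.1])]
[array([279.4, 156.6]), array([285.2, 178.2]), array([289.7, 195.1])]
[array([279.4, 156.6]), array([286.7, 178.2]), array([292.3, 194.9])]
```

```bash
python3 - <<'E'
from h import *
Rt=toolR(np.radians(47.5),np.radians(-20));g=np.array([469.1,337,110.8])
for k in(-90,3):print(inc(g+k*Rt[:,2],Rt))
E
```

```text
(array([-0.0147,  0.0658, -0.2054]), array([-0.0398,  0.0383,  0.0068]), np.float64(20.1))
(array([-0.0416,  0.0365, -0.3147]), array([-0.0398,  0.0383,  0.0068]), np.float64(20.1))
```

>>> move_arm:
  increments: "-0.0147 0.0658 -0.2054 -0.0398 0.0383 0.0068 1;-0.0147 0.0658 -0.2054 -0.0398 0.0383 0.0068 1;-0.0147 0.0658 -0.2054 -0.0398 0.0383 0.0068 1;-0.0147 0.0658 -0.2054 -0.0398 0.0383 0.0068 1;-0.0147 0.0658 -0.2054 -0.0398 0.0383 0.0068 1;-0.0147 0.0658 -0.2054 -0.0398 0.0383 0.0068 1"

```text
time: 3.15
eef_pos: [491.7, 357.7, 197.1]
tcp_rot: [0.903, 0.395, -0.158, 0.07]
ft_force: [-0.6, -0.1, 1.1]
opening: 0.998
grip_force: 0.0
```

```bash
python3 - <<'E'
from h import *
s=telemetry.sense();print(s["eef_pos"],s["q"].round(2),np.abs(s["dq"]).max())
c=cam("wrist");save(c,"pics/w3.png")
g=cv2.cvtColor(c["img"],cv2.COLOR_RGB2HSV);m=((g[...,0]>50)&(g[...,0]<75)&(g[...,1]>120)&(g[...,2]>40)).astype(np.uint8)
n,l,st,ce=cv2.connectedComponentsWithStats(m)
for i in range(1,n):
    if st[i,4]>500:
        print(st[i]); e=cv2.fitEllipse(cv2.convexHull(cv2.findContours((l==i).astype(np.uint8),0,1)[0][0]));print(e)
print("pred base",proj(c,[480.8,349.8,131.5]),[proj(c,np.array([480.8,349.8,131.5])+110*np.array([-.434,-.474,-.766]))])
Rt=toolR(np.radians(47.5),np.radians(-20));G=np.array([469.1,337,110.8])
for k in(-40,3):print(inc(G+k*Rt[:,2],Rt))
print(g[100:300:5,int(320),2])
E
```

```text
[491.65987001 357.6767889  197.09378922] [-0.43  0.78 -0.54  1.02  0.36  1.77 -1.64] 0.04651263817080072
[ 267  174   88   88 6058]
((310.38482666015625, 217.32244873046875), (87.58943939208984, 88.14322662353516), 96.8200454711914)
[  63  222  120  114 8657]
((123.13080596923828, 277.60345458984375), (109.10965728759766, 114.46414947509766), 69.37179565429688)
pred base [312.63262928 212.67853459] [array([314.80338994, 211.83497089])]
(array([-0.0171, -0.014 , -0.0628]), array([-0.0004,  0.0008,  0.0007]), np.float64(0.4))
(array([-0.0295, -0.0276, -0.1133]), array([-0.0004,  0.0008,  0.0007]), np.float64(0.4))
[242 243 243 243 243 243 244 244 244 244 244 245 245 245 245 196 207 207
 208 208 207 209 208 210 211 210 209 211 212 211 212 212 183 232 146  81
  79  82  85 128]
```

View pics/w3.png

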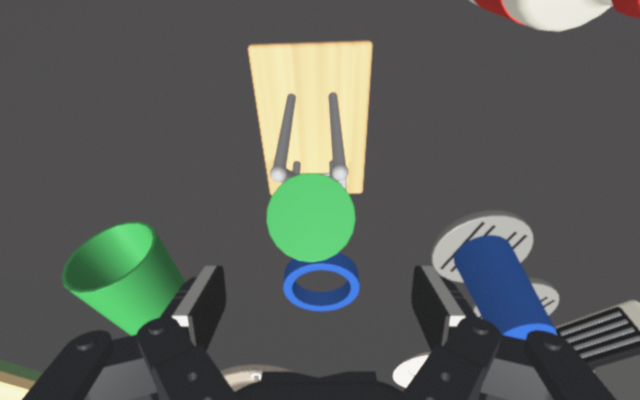

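The base disc is at (310,217), about 3 mm from the prediction. I shift the grasp accordingly, descend and close.

>>> move_arm:
  increments: "-0.0195 -0.0148 -0.0625 0 0.0008 0.0007 1;-0.0326 -0.0284 -0.1126 0 0.0008 0.0007 1;-0.0326 -0.0284 -0.1126 0 0.0008 0.0007 1;-0.0326 -0.0284 -0.1126 0 0.0008 0.0007 1;-0.0326 -0.0284 -0.1126 0 0.0008 0.0007 1;-0.0326 -0.0284 -0.1126 0 0.0008 0.0007 0;-0.0326 -0.0284 -0.1126 0 0.0008 0.0007 0;-0.0326 -0.0284 -0.1126 0 0.0008 0.0007 0;-0.0326 -0.0284 -0.1126 0 0.0008 0.0007 0;-0.0326 -0.0284 -0.1126 0 0.0008 0.0007 0;-0.0326 -0.0284 -0.1126 0 0.0008 0.0007 0;-0.0326 -0.0284 -0.1126 0 0.0008 0.0007 0"
  grip_force: 35

```text
time: 4.4
eef_pos: [466.0, 339.0, 108.8]
tcp_rot: [0.901, 0.398, -0.157, 0.068]
ft_force: [2.5, -0.3, 5.8]
opening: 0.703
grip_force: 36.5
```

>>> move_arm:
  increments: "0 0 0.05 0 0 0 0;0 0 0.1 0 0 0 0;0 0 0.15 0 0 0 0;0 0 0.2 0 0 0 0;0 0 0.2 0 0 0 0;0 0 0.2 0 0 0 0"

```text
time: 5.0
eef_pos: [464.3, 338.7, 267.5]
tcp_rot: [0.901, 0.399, -0.158, 0.068]
ft_force: [0.4, 0.2, -0.5]
opening: 0.702
grip_force: 38.2
```

```bash
python3 - <<'E'
from h import *
s=telemetry.sense();print(s["eef_pos"],s["q"].round(2),s["opening"],s["grip_force"],s["ft_force"])
Rt=toolR(0,np.radians(20));z=Rt[:,2]
p=np.array([501,-57,240.]);print(inc(p,Rt)); print(inc([480,150,270.],toolR(np.radians(24),0)))
E
```

```text
[464.2511301  338.73232797 267.45854925] [-0.41  0.68 -0.57  1.03  0.32  1.86 -1.63] 0.7023355963009872 38.15084840054624 [ 0.42011681  0.23465597 -0.48909121]
(array([ 0.0459, -0.4947, -0.0343]), array([ 0.0454, -0.1043, -0.1273]), np.float64(61.5))
(array([ 0.0197, -0.2359,  0.0032]), array([ 0.0319, -0.0453, -0.0654]), np.float64(30.9))
```

>>> move_arm:
  increments: "0.004 -0.04 0 0.0038 -0.0087 -0.0106 0;0.008 -0.08 0 0.0076 -0.0174 -0.0212 0;0.0125 -0.125 0 0.0114 -0.0261 -0.0318 0;0.017 -0.17 0 0.0151 -0.0348 -0.0424 0;0.021 -0.22 0 0.0189 -0.0435 -0.053 0;0.026 -0.27 0 0.0227 -0.0521 -0.0636 0;0.03 -0.32 0 0.0265 -0.0608 -0.0743 0;0.034 -0.37 0 0.0303 -0.0695 -0.0849 0;0.039 -0.42 0 0.034 -0.0782 -0.0955 0;0.0425 -0.465 -0.01 0.0378 -0.0869 -0.106 0;0.0459 -0.4947 -0.034 0.0416 -0.0956 -0.1167 0;0.0459 -0.4947 -0.034 0.0454 -0.1043 -0.1273 0"

```text
time: 6.2
eef_pos: [497.1, -63.6, 234.2]
tcp_rot: [0.986, -0.006, 0.168, 0.0]
ft_force: [-0.7, 1.7, -0.8]
opening: 0.704
grip_force: 38.2
```

>>> move_arm:
  increments: "0 0 0 0 0 0 0;0 0 0 0 0 0 0"

```text
time: 6.4
eef_pos: [500.0, -57.5, 238.1]
tcp_rot: [0.985, 0.001, 0.17, -0.0]
ft_force: [0.8, 0.2, -0.2]
opening: 0.7
grip_force: 38.2
```

```bash
python3 - <<'E'
from h import *
s=telemetry.sense();print(s["eef_pos"],s["tcp_rot"].round(3),s["q"].round(2),s["opening"],s["grip_force"],s["ft_force"],np.abs(s["dq"]).max())
for n in("side","top"): save(cam(n),f"pics/{n}1.png")
def gm(c):
    g=cv2.cvtColor(c["img"],cv2.COLOR_RGB2HSV);return ((g[...,0]>50)&(g[...,0]<75)&(g[...,1]>120)&(g[...,2]>40)).astype(np.uint8)
S,T=load("pics/side1.png"),load("pics/top1.png")
p=s["eef_pos"]
for nm,c in(("S",S),("T",T)):
    n,l,st,ce=cv2.connectedComponentsWithStats(gm(c)); print(nm,[ (st[i].tolist(),ce[i].round(1)) for i in range(1,n) if st[i,4]>30], proj(c,p), proj(c,p-[0,0,83]),proj(c,[501,-57,94]))
a=cv2.resize(S["img"][100:260,230:390],(400,400),interpolation=cv2.INTER_CUBIC)
b=cv2.resize(T["img"][100:260,240:400],(400,400),interpolation=cv2.INTER_CUBIC)
cv2.imwrite("pics/held.png",np.hstack([a,b])[...,::-1])
E
```

```text
[499.98474494 -57.54819636 238.0902985 ] [ 0.985  0.001  0.17  -0.   ] [ 0.41  0.01 -0.3   1.95 -0.04  0.85 -1.44] 0.7000875217337316 38.15321262110956 [ 0.82883018  0.15533869 -0.17904571] 0.04157544703822195
S [([305, 155, 7, 10, 34], array([307.6, 159.4])), ([305, 163, 22, 33, 441], array([316.9, 182.4])), ([306, 342, 72, 58, 2504], array([340.5, 369.9]))] [313.63694994 169.01497201] [314.02062827 188.89530834] [313.90524204 202.43402989]
T [([34, 113, 36, 27, 561], array([ 50.2, 125.7])), ([126, 253, 68, 65, 2231], array([159.4, 284.8]))] [325.24079206 169.26637993] [324.51768132 177.65572254] [323.8784178  182.74961364]
```

View pics/held.png

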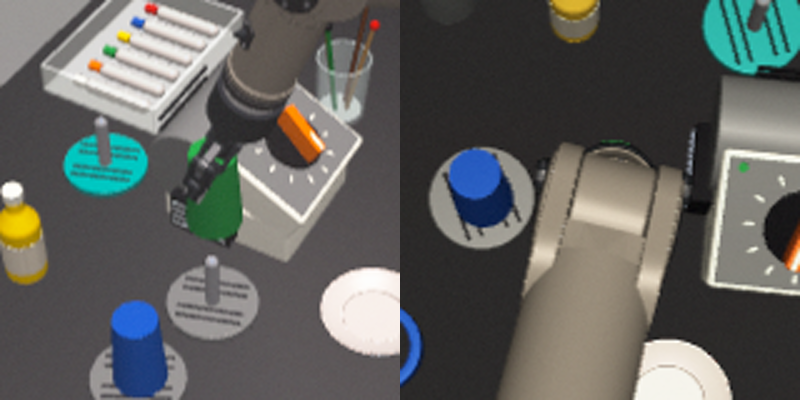

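The side view shows the cup held upright above the free peg. A numeric check of the base centre with the wrist camera.

```bash
python3 - <<'E'
from h import *
c=cam("wrist");save(c,"pics/w4.png");s=telemetry.sense();print(s["eef_pos"],s["time"])
g=cv2.cvtColor(c["img"],cv2.COLOR_RGB2HSV);m=((g[...,0]>50)&(g[...,0]<75)&(g[...,1]>120)&(g[...,2]>40)).astype(np.uint8)
n,l,st,ce=cv2.connectedComponentsWithStats(m)
for i in range(1,n):
    if st[i,4]>200: print(st[i],ce[i])
p=np.array([500,-57.5,238.]);b=p+[0,0,27]
print("axis pred",proj(c,b),proj(c,b-[0,0,110]),"rim far",proj(c,b+[34,0,-110]),"base far/near",proj(c,b+[27,0,0]),proj(c,b-[27,0,0]),"peg",proj(c,[501,-57,94]))
S=load("pics/side1.png")
print("side rim low pred",max(proj(S,b+[34*np.cos(t),34*np.sin(t),-110])[1] for t in np.linspace(0,6.3,90)))
w=[proj(S,b+[34*np.cos(t),34*np.sin(t),-110])[0] for t in np.linspace(0,6.3,90)];print(min(w),max(w))
cr=cv2.resize(c["img"][100:400,170:470],(400,400));cv2.imwrite("pics/w4c.png",cr[...,::-1])
E
```

```text
[501.36479736 -57.01681457 239.19492646] 6.55
[ 235  217  161  164 5375] [296.84818605 293.03330233]
axis pred [317.66007077 308.37068701] [317.9133046  260.46351341] rim far [318.08601233 212.10334964] base far/near [317.92357737 234.68128499] [317.3943578  382.67709859] peg [317.41338318 248.37749105]
side rim low pred 197.48904710956663
302.53972382280546 325.47611161794856
```

View pics/w4c.png

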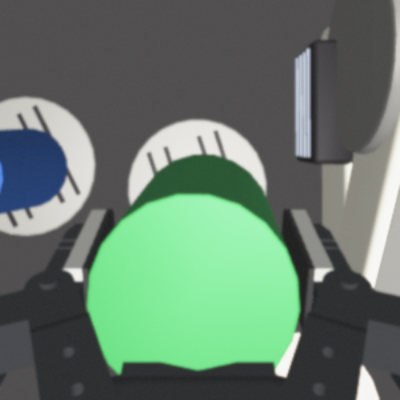

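The base and rim show the cup a few mm nearer/lower and leaning about 4° (mouth to the right, -y). I correct the roll and descend to just above contact.

>>> move_arm:
  increments: "0.0025 0 0 0.005 0 0 0;0.0025 0 -0.02 0.009 0 0 0;0.0025 0 -0.05 0.009 0 0 0;0.0025 0 -0.09 0.009 0 0 0;0.0025 0 -0.13 0.009 0 0 0;0.0025 0 -0.155 0.009 0 0 0;0.0025 0 -0.16 0.009 0 0 0;0.0025 0 -0.16 0.009 0 0 0"

```text
time: 7.35
eef_pos: [502.9, -57.5, 110.6]
tcp_rot: [0.985, -0.004, 0.171, -0.028]
ft_force: [0.2, -0.5, -0.7]
opening: 0.701
grip_force: 38.1
```

>>> move_arm:
  increments: "0 0 -0.003 0 0 0 0;0 0 -0.005 0 0 0 0;0 0 -0.007 0 0 0 0;0 0 -0.007 0 0 0 0"

```text
time: 7.75
eef_pos: [502.6, -58.2, 105.5]
tcp_rot: [0.985, -0.005, 0.172, -0.028]
ft_force: [0.4, -0.2, -0.5]
opening: 0.702
grip_force: 38.1
```

>>> move_arm:
  increments: "0 0 -0.002 0 0 0 0;0 0 -0.004 0 0 0 0;0 0 -0.005 0 0 0 0;0 0 -0.005 0 0 0 0"

```text
time: 8.15
eef_pos: [502.3, -58.1, 100.9]
tcp_rot: [0.985, -0.005, 0.171, -0.028]
ft_force: [-0.0, 0.8, -0.6]
opening: 0.7
grip_force: 38.1
```

```bash
python3 - <<'E'
from h import *
s=telemetry.sense();print(s["eef_pos"],s["ft_force"]);c=cam("wrist");save(c,"pics/w5.png");b=s["eef_pos"]+[0,0,27]
print("base",proj(c,b),"rim far",proj(c,b+[34,0,-110]),"base far",proj(c,b+[27,0,0]))
cr=cv2.resize(c["img"][100:400,170:470],(400,400))
S=cam("side");d=cv2.resize(S["img"][150:250,265:365],(400,400),interpolation=cv2.INTER_CUBIC)
cv2.imwrite("pics/w5c.png",np.hstack([cr,d])[...,::-1])
E
```

```text
[502.25416679 -58.12079779 100.88127696] [-0.00963591  0.76994118 -0.61092245]
base [312.23451253 305.85229123] rim far [324.01915041 210.28989567] base far [312.28127313 231.57332864]
```

View pics/w5c.png

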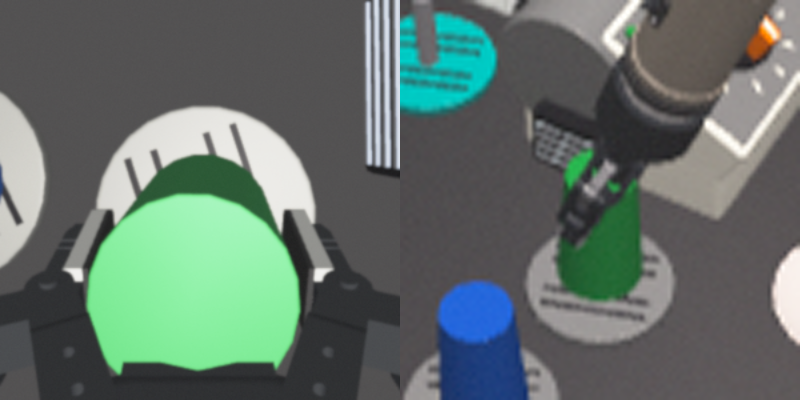

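The cup is now upright over the dish (rim far edge at the predicted column) and just short of contact. I lower it in small steps.

>>> move_arm:
  increments: "0 0 -0.002 0 0 0 0;0 0 -0.004 0 0 0 0;0 0 -0.004 0 0 0 0"

```text
time: 8.55
eef_pos: [502.2, -58.1, 97.6]
tcp_rot: [0.985, -0.005, 0.171, -0.028]
ft_force: [0.2, 0.7, -0.5]
opening: 0.697
grip_force: 38.1
```

>>> move_arm:
  increments: "0 0 -0.002 0 0 0 0;0 0 -0.003 0 0 0 0;0 0 -0.003 0 0 0 0"

```text
time: 8.85
eef_pos: [502.3, -58.1, 95.3]
tcp_rot: [0.985, -0.005, 0.171, -0.028]
ft_force: [-0.2, -0.5, -1.3]
opening: 0.702
grip_force: 38.1
```

>>> move_arm:
  increments: "0 0 -0.0015 0 0 0 0;0 0 -0.0025 0 0 0 0;0 0 -0.0025 0 0 0 0"

```text
time: 9.15
eef_pos: [502.3, -58.1, 93.3]
tcp_rot: [0.985, -0.005, 0.171, -0.028]
ft_force: [-0.5, 0.1, -1.1]
opening: 0.699
grip_force: 38.1
```

>>> move_arm:
  increments: "0 0 -0.001 0 0 0 0;0 0 -0.0025 0 0 0 0;0 0 -0.0025 0 0 0 0"

```text
time: 9.45
eef_pos: [502.3, -58.1, 91.3]
tcp_rot: [0.985, -0.005, 0.171, -0.028]
ft_force: [-0.4, -0.2, -0.4]
opening: 0.699
grip_force: 38.1
```

>>> move_arm:
  increments: "0 0 -0.001 0 0 0 0;0 0 -0.0025 0 0 0 0;0 0 -0.0025 0 0 0 0"

```text
time: 9.75
eef_pos: [502.3, -58.1, 89.3]
tcp_rot: [0.985, -0.005, 0.171, -0.028]
ft_force: [0.2, 0.1, -0.8]
opening: 0.701
grip_force: 38.1
```

>>> move_arm:
  increments: "0 0 -0.001 0 0 0 0;0 0 -0.0025 0 0 0 0;0 0 -0.0025 0 0 0 0"

```text
time: 10.05
eef_pos: [502.5, -58.2, 87.5]
tcp_rot: [0.985, -0.005, 0.171, -0.028]
ft_force: [0.1, -0.2, -1.8]
opening: 0.699
grip_force: 38.2
```

```bash
python3 - <<'E'
from h import *
s=telemetry.sense();print(s["eef_pos"],s["ft_force"]);c=cam("wrist");save(c,"pics/w6.png")
g=cv2.cvtColor(c["img"],cv2.COLOR_RGB2HSV)
for f in("pics/w5.png","pics/w6.png"):
    g=cv2.cvtColor(load(f)["img"],cv2.COLOR_RGB2HSV);print(f,g[205:260:2,322,2])
S=cam("side");g=cv2.cvtColor(S["img"],cv2.COLOR_RGB2HSV);m=((g[...,0]>50)&(g[...,0]<75)&(g[...,1]>120)&(g[...,2]>40));m[260:]=0;m[:150]=0
y,x=np.nonzero(m);print("bottom",y.max(),x[y>y.max()-10].min(),x[y>y.max()-10].max())
P=np.array([proj(S,[502+34*np.cos(t),-57+34*np.sin(t),12]) for t in np.linspace(0,6.3,99)]);print(P.max(0),P.min(0))
E
```

```text
[502.53220559 -58.16287896  87.4978721 ] [ 0.05888347 -0.18434788 -1.77733868]
pics/w5.png [221 229 232 233 232 199  91  88  91  89  90  90  90  89  89  90  90  89
  89  91 154 239 245 245 245 245 245 245]
pics/w6.png [181 216 226 232 233 201  93  91  90  90  91  91  91  91  90  90  90  90
  91  90 155 240 245 246 245 245 245 245]
bottom 227 305 324
[324.63245502 227.59918886] [303.32300516 211.05188175]
```

>>> move_arm:
  increments: "0 0 -0.001 0 0 0 0;0 0 -0.002 0 0 0 0;0 0 -0.002 0 0 0 0"

```text
time: 10.45
eef_pos: [503.3, -58.0, 87.2]
tcp_rot: [0.985, -0.005, 0.172, -0.028]
ft_force: [-2.9, 1.3, 8.4]
opening: 0.7
grip_force: 40.1
```

>>> move_arm:
  increments: "0 0 -0.001 0 0 0 0;0 0 -0.002 0 0 0 0;0 0 -0.002 0 0 0 0"

```text
time: 10.75
eef_pos: [503.9, -58.0, 87.1]
tcp_rot: [0.984, -0.005, 0.173, -0.028]
ft_force: [-8.6, 1.5, 18.9]
opening: 0.7
grip_force: 42.0
```

Contact felt (base-up cup on the dish). I relieve the pressure, open, and retreat along the tool axis.

>>> move_arm:
  increments: "0 0 0.0015 0 0 0 0;0 0 0.003 0 0 0 0;0 0 0.003 0 0 0 0;0 0 0.003 0 0 0 1;0 0 0.003 0 0 0 1;0 0 0.003 0 0 0 1;0 0 0.003 0 0 0 1;0 0 0.003 0 0 0 1"

```text
time: 11.55
eef_pos: [502.3, -58.1, 86.5]
tcp_rot: [0.985, -0.005, 0.171, -0.028]
ft_force: [-0.1, -0.1, 0.2]
opening: 0.998
grip_force: 0.0
```

>>> move_arm:
  increments: "-0.006 0 0.016 0 0 0 1;-0.017 0 0.047 0 0 0 1;-0.035 0 0.097 0 0 0 1;-0.055 0 0.15 0 0 0 1;-0.07 0 0.2 0 0 0 1;-0.07 0 0.2 0 0 0 1"

```text
time: 12.15
eef_pos: [449.4, -59.1, 253.6]
tcp_rot: [0.984, -0.005, 0.178, -0.026]
ft_force: [0.3, -0.5, -0.4]
opening: 1.002
grip_force: 0.0
```

```bash
python3 - <<'E'
from h import *
s=telemetry.sense();print(s["eef_pos"],s["q"].round(2),s["opening"])
S=cam("side");W=cam("wrist");T=cam("top");save(W,"pics/w7.png");save(S,"pics/side2.png");save(T,"pics/top2.png")
a=cv2.resize(S["img"][150:250,265:365],(360,360),interpolation=cv2.INTER_CUBIC)
b=cv2.resize(W["img"][:360],(440,248));b=cv2.copyMakeBorder(b,0,112,0,0,0)
cv2.imwrite("pics/placed.png",np.hstack([a,b])[...,::-1])
E
```

```text
[449.35845599 -59.14782245 253.57469991] [ 0.49 -0.12 -0.28  2.03 -0.19  0.89 -1.28] 1.0018988475688704
```

View pics/placed.png

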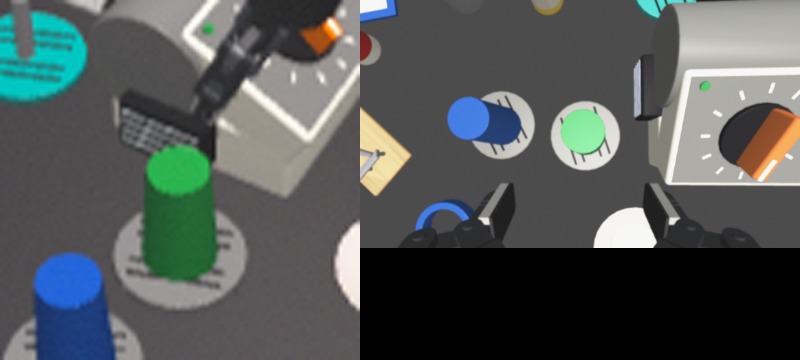

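The cup stands upright on the free peg's dish (base at about (583,131) in the picture, the peg covered), and the blue cup is untouched. Picture budget is used up, so the dial is measured numerically.

```bash
cat > d.py <<'E'
from h import *
def feats(c):
    g=cv2.cvtColor(c["img"],cv2.COLOR_RGB2HSV)
    o=((g[...,0]>4)&(g[...,0]<18)&(g[...,1]>170)&(g[...,2]>110)).astype(np.uint8)
    u,v=proj(c,[484,-255,145]);n,l,st,ce=cv2.connectedComponentsWithStats(o)
    i=min((i for i in range(1,n) if st[i,4]>60),key=lambda i:np.hypot(*(ce[i]-[u,v])))
    om=(l==i).astype(np.uint8);mr=cv2.minAreaRect(np.argwhere(om)[:,::-1].astype(np.float32))
    sc=st[i,4]
    dk=(g[...,2]<70).astype(np.uint8);rad=int(1.0*max(mr[1]))
    roi=np.zeros_like(dk);cv2.circle(roi,(int(ce[i][0]),int(ce[i][1])),rad,1,-1);dk&=roi
    n2,l2,s2,c2=cv2.connectedComponentsWithStats(dk);j=1+np.argmax(s2[1:,4]);dm=(l2==j).astype(np.uint8)
    cn=max(cv2.findContours(dm,cv2.RETR_EXTERNAL,cv2.CHAIN_APPROX_NONE)[0],key=len)[:,0]
    near=cv2.dilate(om,np.ones((7,7)));inn=[p for p in cn if not near[p[1],p[0]]]
    e=cv2.fitEllipse(np.array(inn,np.float32)) if len(inn)>10 else None
    return dict(oc=ce[i],mr=mr,area=sc,e=e,nd=len(inn),om=om)
E
python3 - <<'E'
from d import *
fs={}
for f in("w1","w7","top2","top0","side0"):
    c=load(f"pics/{f}.png");r=feats(c);fs[f]=(c,r);print(f,r["oc"].round(1),np.round(r["mr"][0],1),np.round(r["mr"][1],1),round(r["mr"][2],1),r["area"],r["e"] and [np.round(q,1) for q in r["e"]],r["nd"])
print("orange",tri([(fs[f][0],*fs[f][1]["oc"]) for f in("w1","top0","side0")]))
print("disc",tri([(fs[f][0],*fs[f][1]["e"][0]) for f in("w1","top0")]),tri([(fs[f][0],*fs[f][1]["e"][0]) for f in("w1","top0","side0")]))
# panel white frame corners
for f,roi in(("w1",(300,145,530,260)),("top0",(355,150,450,230)),("side0",(305,120,385,205))):
    c=fs[f][0];g=cv2.cvtColor(c["img"],cv2.COLOR_RGB2HSV);x0,y0,x1,y1=roi
    for th in(215,235):
        m=((g[...,1]<40)&(g[...,2]>th)).astype(np.uint8);k=np.zeros_like(m);k[y0:y1,x0:x1]=m[y0:y1,x0:x1]
        n,l,st,ce=cv2.connectedComponentsWithStats(k)
        j=1+np.argmax([st[i,2]*st[i,3] for i in range(1,n)]);h=cv2.convexHull(np.argwhere(l==j)[:,::-1].astype(np.int32))
        for ep in(.03,.05,.08):
            a=cv2.approxPolyDP(h,ep*cv2.arcLength(h,True),True)
            if len(a)==4:break
        print(f,th,a[:,0].tolist())
E
```

```text
w1 [416.1 217.6] [413.3 219.6] [27.8 62.2] 50.9 976 [array([412.6, 209.5]), array([46.6, 69.5]), np.float64(78.9)] 113
w7 [591.3 203.9] [590.7 202.9] [ 38.3 109.6] 37.8 3587 [array([578.4, 195.6]), array([ 84.9, 117.7]), np.float64(65.6)] 155
top2 [403.  192.2] [402.3 194. ] [ 7.7 29.7] 22.6 173 [array([400.5, 191.3]), array([29.2, 30.3]), np.float64(58.1)] 56
top0 [402.8 191.9] [402.2 193.8] [ 7.9 30.1] 24.0 190 [array([400.4, 191.4]), array([29. , 30.2]), np.float64(58.8)] 56
side0 [349.2 152.9] [349.8 152.9] [22.7  9.6] 52.1 188 [array([346. , 156.7]), array([15.9, 21.9]), np.float64(131.7)] 21
orange (array([ 487.42722397, -258.26824978,  142.32573823]), [np.float64(1.2136137712163702), np.float64(0.4231547532953359), np.float64(0.8592263725035105)])
disc (array([ 491.98599978, -255.94078251,  126.78533949]), [np.float64(0.8414034263978989), np.float64(0.8414034263979094)]) (array([ 493.10392865, -255.19547869,  126.55897944]), [np.float64(1.80659704314582), np.float64(1.2685297878801547), np.float64(2.538283421110569)])
w1 215 [[513, 157], [465, 244], [333, 241], [340, 154]]
w1 235 [[513, 158], [466, 243], [333, 240], [342, 154]]
top0 215 [[438, 166], [429, 220], [363, 212], [370, 160]]
top0 235 [[438, 167], [430, 219], [364, 213], [371, 160]]
side0 215 [[373, 155], [351, 188], [316, 160], [341, 128]]
side0 235 [[373, 156], [350, 188], [316, 160], [341, 128]]
```

```bash
python3 - <<'E'
from d import *
C={f:load(f"pics/{f}.png") for f in("w1","top0","side0","w7")}
cor=dict(TR=((513,157),(438,166),(373,155)),BR=((466,245),(430,220),(351,188)),BL=((332,243),(363,213),(316,160)),TL=((341,154),(370,160),(341,128)))
P={}
for k,(a,b,c) in cor.items():
    P[k],e=tri([(C["w1"],*a),(C["top0"],*b),(C["side0"],*c)]);print(k,P[k].round(1),np.round(e,1))
print("sizes",[np.linalg.norm(P[a]-P[b]).round() for a,b in(("TR","BR"),("TL","BL"),("TL","TR"),("BL","BR"))])
n=np.cross(P["TL"]-P["BR"],P["BL"]-P["TR"]);n/=np.linalg.norm(n);n*=np.sign(n[2]);ctr=sum(P.values())/4
print("ctr",ctr.round(1),"n",n.round(3),"tilt",np.degrees(np.arccos(n[2])),"az",np.degrees(np.arctan2(-n[1],-n[0])))
y=(P["TL"]+P["BL"]-P["TR"]-P["BR"]);print("yaw",np.degrees(np.arctan2(-y[0],y[1])))
F={f:feats(C[f]) for f in C}
d,e=tri([(C[f],*F[f]["e"][0]) for f in("w1","top0","w7")]);print("disc",d,e,"height over panel",(d-ctr)@n)
yaw=np.arctan2(-y[0],y[1]);N=np.array([-np.sin(.4887)*np.cos(yaw),-np.sin(.4887)*np.sin(yaw),np.cos(.4887)]);print("N",N)
A=d+N*(9-(9)); 
# bar direction: white end / far end points: project orange mask's axis end points to plane 41 above panel(disc+32)
U=np.array([np.cos(.4887)*np.cos(yaw),np.cos(.4887)*np.sin(yaw),np.sin(.4887)])  # up slope
L=np.cross(N,U)
def onpl(c,u,v,p0):
    o,r=ray(c,u,v);return o+r*((p0-o)@N)/(r@N)
for f in F:
    pts=np.argwhere(F[f]["om"])[:,::-1];q=np.array([onpl(C[f],*p,d+28*N)-d for p in pts.astype(float)])
    ab=np.c_[q@U,q@L].astype(np.float32);r=cv2.minAreaRect(ab);bx=cv2.boxPoints(r);w,V=np.linalg.eigh(np.cov(ab.T));v=V[:,1]*np.sign(V[0,1])
    print(f,"ctr(U,L)",np.round(r[0],1),np.round(r[1],1),"bar angle from U to L deg",np.degrees(np.arctan2(v[1],v[0])).round(1),"rect",r[2])
E
```

```text
TR [ 530.2 -387.1   51.2] [20.4 64.5 74.1]
BR [ 443.6 -331.2   13.4] [59.1 28.9 81.4]
BL [ 475.4 -149.3  189.9] [12.2 61.2 62.5]
TL [ 533.2 -176.2  267.4] [48.9 19.7 52.1]
sizes [np.float64(110.0), np.float64(100.0), np.float64(302.0), np.float64(255.0)]
ctr [ 495.6 -260.9  130.5] n [-0.699 -0.474  0.536] tilt 57.61865240967337 az 34.10337758578824
yaw -5.052026682367256
disc [ 492.87949328 -255.65677951  130.54199324] [np.float64(0.5490697890654307), np.float64(2.2217493189742297), np.float64(1.8474851153463216)] height over panel -0.5455387376277906
N [-0.4676546   0.04134241  0.88294393]
w1 ctr(U,L) [5.6 2.6] [33. 95.] bar angle from U to L deg -9.1 rect 79.35762023925781
top0 ctr(U,L) [-0.2 -0.9] [19.8 77.1] bar angle from U to L deg -11.4 rect 79.53553009033203
side0 ctr(U,L) [-0.9  6.5] [38.6 74. ] bar angle from U to L deg -20.9 rect 79.12580871582031
w7 ctr(U,L) [ 2.  10.5] [28.1 75.5] bar angle from U to L deg -8.4 rect 78.2896728515625
```

```bash
python3 - <<'E'
from d import *
C={f:load(f"pics/{f}.png") for f in("w1","top0","side0","w7")}
cor=dict(TR=((513,157),(438,166),(341,128)),BR=((466,245),(430,220),(373,155)),BL=((332,243),(363,213),(351,188)),TL=((341,154),(370,160),(316,160)))
P={}
for k,(a,b,c) in cor.items():
    P[k],e=tri([(C["w1"],*a),(C["top0"],*b),(C["side0"],*c)]);print(k,P[k].round(1),np.round(e,1))
print("sizes",[np.linalg.norm(P[a]-P[b]).round() for a,b in(("TR","BR"),("TL","BL"),("TL","TR"),("BL","BR"))])
n=np.cross(P["TL"]-P["BR"],P["BL"]-P["TR"]);n/=np.linalg.norm(n);n*=np.sign(n[2]);ctr=sum(P.values())/4
y=(P["TL"]+P["BL"]-P["TR"]-P["BR"]);yaw=np.arctan2(-y[0],y[1])
print("ctr",ctr.round(1),"n",n.round(3),"tilt",np.degrees(np.arccos(n[2])),"yaw",np.degrees(yaw))
F={f:feats(C[f]) for f in C}
N=np.array([-np.sin(.4887)*np.cos(yaw),-np.sin(.4887)*np.sin(yaw),np.cos(.4887)]);U=np.array([np.cos(.4887)*np.cos(yaw),np.cos(.4887)*np.sin(yaw),np.sin(.4887)]);L=np.cross(N,U)
def onpl(c,u,v,p0):
    o,r=ray(c,u,v);return o+r*((p0-o)@N)/(r@N)
for f in F:
    D=onpl(C[f],*F[f]["e"][0],ctr+9*N)
    print(f,"disc ctr on plane9 (U,L) rel panel ctr",((D-ctr)@U).round(1),((D-ctr)@L).round(1))
d=ctr+9*N+U*np.mean([(onpl(C[f],*F[f]["e"][0],ctr+9*N)-ctr)@U for f in("w1","top0")])+L*np.mean([(onpl(C[f],*F[f]["e"][0],ctr+9*N)-ctr)@L for f in("w1","top0")])
for f in F:
    q=np.array([onpl(C[f],*p,d+32*N)-d for p in np.argwhere(F[f]["om"])[:,::-1].astype(float)])
    ab=np.c_[q@U,q@L].astype(np.float32);r=cv2.minAreaRect(ab);print(f,np.round(r[0],1),np.round(r[1],1),round(r[2],1))
print("disc top",d,"dial_grip",d+21*N,"N",N)
E
```

```text
TR [ 560.9 -341.4  155.8] [1.7 0.8 1. ]
BR [ 433.3 -341.5   92.4] [2.2 2.1 4.1]
BL [ 431.  -166.7   93.2] [0.9 0.6 0.8]
TL [ 559.3 -169.2  151.5] [0.9 1.1 1.2]
sizes [np.float64(142.0), np.float64(141.0), np.float64(172.0), np.float64(175.0)]
ctr [ 496.1 -254.7  123.3] n [-0.429  0.004  0.903] tilt 25.42239260196828 yaw 0.66183845587444
w1 disc ctr on plane9 (U,L) rel panel ctr 2.5 -0.4
top0 disc ctr on plane9 (U,L) rel panel ctr -1.2 0.3
side0 disc ctr on plane9 (U,L) rel panel ctr 0.9 6.2
w7 disc ctr on plane9 (U,L) rel panel ctr 2.6 -1.2
w1 [12.2  4.8] [33.4 92.2] 73.9
top0 [1.1 0.4] [19.9 76.6] 74.4
side0 [-0.1 11.8] [39.9 74.1] 73.6
w7 [ 5.9 15.4] [28.6 73.4] 72.6
disc top [ 492.48309825 -254.79217214  131.51752265] dial_grip [ 482.62470837 -254.90605403  150.05934511] N [-0.46944714 -0.00542295  0.88294393]
```

```bash
cat >> h.py <<'E'
N=np.array([-.4694,-.0054,.8829]);N/=np.linalg.norm(N);U=np.array([.8829,.0102,.4695]);U-=N*(U@N);U/=np.linalg.norm(U);L=np.cross(N,U);DG=np.array([482.6,-254.9,150.])
def dialR(th):
    "tool x at angle th deg (ccw about N from U), z=-N"
    t=np.radians(th);x=np.cos(t)*U+np.sin(t)*L;return np.c_[x,np.cross(-N,x),-N]
E
python3 - <<'E'
from h import *
p=DG+100*N
print(inc(p,dialR(80)))
s=telemetry.sense();s2=dict(s);s2["eef_pos"]=p;s2["tcp_rot"]=R.from_matrix(dialR(80)).as_quat();print(inc(p,dialR(163.5),s2))
E
```

```text
(array([-0.0129, -0.2467, -0.0101]), array([-0.0976, -0.0256,  0.2051]), np.float64(82.3))
(array([0., 0., 0.]), array([-0.1089, -0.0013,  0.2048]), np.float64(83.5))
```

>>> move_arm:
  increments: "-0.0129 -0.1 0.02 -0.0098 -0.0026 0.0205 1;-0.0129 -0.15 0.02 -0.0195 -0.0051 0.041 1;-0.0129 -0.2 0.02 -0.0293 -0.0077 0.0615 1;-0.0129 -0.2467 0.02 -0.039 -0.0102 0.082 1;-0.0129 -0.2467 0.02 -0.0488 -0.0128 0.1026 1;-0.0129 -0.2467 0.02 -0.0586 -0.0154 0.1231 1;-0.0129 -0.2467 0.02 -0.0683 -0.0179 0.1436 1;-0.0129 -0.2467 0.02 -0.0781 -0.0205 0.164 1;-0.0129 -0.2467 0.01 -0.088 -0.023 0.185 1;-0.0129 -0.2467 -0.01 -0.0976 -0.0256 0.2051 1;-0.0129 -0.2467 -0.01 -0.0976 -0.0256 0.2051 1;-0.0129 -0.2467 -0.01 -0.0976 -0.0256 0.2051 1"

```text
time: 13.5
eef_pos: [434.8, -254.6, 235.5]
tcp_rot: [0.741, 0.628, 0.186, 0.151]
ft_force: [-0.1, 0.3, -0.8]
opening: 0.997
grip_force: 0.0
```

>>> move_arm:
  increments: "0 0 0 -0.0109 -0.0001 0.0205 1;0 0 0 -0.0218 -0.0003 0.041 1;0 0 0 -0.0327 -0.0004 0.0614 1;0 0 0 -0.0436 -0.0005 0.082 1;0 0 0 -0.0545 -0.0006 0.1024 1;0 0 0 -0.0653 -0.0008 0.1229 1;0 0 0 -0.0762 -0.0009 0.1434 1;0 0 0 -0.0871 -0.001 0.1638 1;0 0 0 -0.098 -0.0012 0.1843 1;0 0 0 -0.1089 -0.0013 0.2048 1;0 0 0 -0.1089 -0.0013 0.2048 1;0 0 0 -0.1089 -0.0013 0.2048 1"

```text
time: 14.7
eef_pos: [436.1, -255.3, 238.1]
tcp_rot: [0.136, 0.961, 0.037, 0.238]
ft_force: [0.9, 0.2, 0.6]
opening: 1.0
grip_force: 0.0
```

```bash
python3 - <<'E'
from d import *
s=telemetry.sense();print(s["eef_pos"],s["q"].round(2),s["time"],np.abs(s["dq"]).max())
print(inc(DG+100*N,dialR(163.5)),inc(DG+2*N,dialR(163.5)))
c=cam("wrist");save(c,"pics/w8.png");T=cam("top");save(T,"pics/top3.png")
for c in(c,):
    r=feats(c);d=DG-21*N
    q=np.array([(lambda o,v:o+v*((d+32*N-o)@N)/(v@N))(*ray(c,*p))-d for p in np.argwhere(r["om"])[:,::-1].astype(float)])
    ab=np.c_[q@U,q@L].astype(np.float32);rr=cv2.minAreaRect(ab);print(np.round(rr[0],1),np.round(rr[1],1),rr[2],r["area"],r["oc"],r["e"],proj(c,DG))
E
```

```text
[ 436.14501372 -255.27763037  238.11011655] [ 0.63 -0.01  0.08  2.02 -0.44  0.81  2.26] 14.7 0.013151533815059452
(array([-0.0006, -0.0002,  0.0002]), array([-0.0004, -0.0002,  0.0005]), np.float64(0.2)) (array([ 0.0569,  0.0005, -0.1079]), array([-0.0004, -0.0002,  0.0005]), np.float64(0.2))
[-20.9   6.5] [14.8 36. ] 72.72521209716797 202 [316.55940594 168.24752475] ((318.969970703125, 201.1369171142578), (99.42960357666016, 99.84170532226562), 109.6460952758789) [318.5546474  209.00584081]
```

```bash
python3 - <<'E'
from d import *
c=load("pics/w8.png");print("disc",proj(c,DG-21*N),"r px",np.linalg.norm(proj(c,DG-21*N+40*U)-proj(c,DG-21*N)))
g=cv2.cvtColor(c["img"],cv2.COLOR_RGB2HSV)
print([g[y,318].tolist() for y in range(150,270,8)])
m=((g[...,0]>4)&(g[...,0]<25)&(g[...,1]>100)&(g[...,2]>110)).astype(np.uint8);n,l,st,ce=cv2.connectedComponentsWithStats(m)
for i in range(1,n):
    if st[i,4]>100:
        pts=np.argwhere(l==i)[:,::-1].astype(np.float32);print(st[i],cv2.minAreaRect(pts))
for e in(36,-36):print(proj(c,DG+11*N+e*(np.cos(np.radians(-16.5))*U+np.sin(np.radians(-16.5))*L)))
E
```

```text
disc [318.53668279 200.06919337] r px 45.928449809154934
[[20, 9, 82], [10, 177, 148], [4, 8, 243], [0, 0, 247], [0, 0, 247], [0, 0, 247], [0, 0, 247], [22, 134, 247], [22, 137, 247], [21, 138, 247], [21, 137, 247], [22, 136, 247], [21, 137, 247], [21, 137, 247], [17, 24, 219]]
[ 307  156   25  105 2049] ((319.0, 208.0), (104.0, 24.0), 90.0)
[494 190  40  28 415] ((511.0588073730469, 200.42726135253906), (16.18915557861328, 41.07476043701172), 62.1759033203125)
[  459   226   181   174 15212] ((576.6819458007812, 294.9501953125), (211.348388671875, 141.82861328125), 29.69072723388672)
[ 46 236  52  69 434] ((71.89434814453125, 270.2698059082031), (6.472146511077881, 84.91976928710938), 34.38034439086914)
[108 241  23  94 476] ((118.53845977783203, 287.3077087402344), (5.491251468658447, 94.5279769897461), 11.309932708740234)
[ 206  300  225   91 9765] ((321.79803466796875, 365.5086669921875), (86.20759582519531, 218.0463409423828), 76.23921203613281)
[318.72439541 260.0979403 ]
[318.38949396 163.70352926]
```

The bar lies exactly along the tool (pixel column 319, angle 90°) and the disc at the predicted place. Descend and grip.

>>> move_arm:
  increments: "0.025 0.0002 -0.048 0 0 0 1;0.05 0.0005 -0.095 0 0 0 0.8;0.0569 0.0005 -0.1079 0 0 0 0.6;0.0569 0.0005 -0.1079 0 0 0 0.6;0.0569 0.0005 -0.1079 0 0 0 0;0.0569 0.0005 -0.1079 0 0 0 0;0.0569 0.0005 -0.1079 0 0 0 0;0.0569 0.0005 -0.1079 0 0 0 0;0.0569 0.0005 -0.1079 0 0 0 0;0.0569 0.0005 -0.1079 0 0 0 0;0.0569 0.0005 -0.1079 0 0 0 0;0.0569 0.0005 -0.1079 0 0 0 0"
  grip_force: 60

```text
time: 16.0
eef_pos: [482.3, -255.0, 154.9]
tcp_rot: [0.133, 0.961, 0.036, 0.241]
ft_force: [-2.8, 3.0, 5.9]
opening: 0.179
grip_force: 59.0
```

```bash
cat > st.py <<'E'
from h import *
s=telemetry.sense();Rm=R.from_quat(s["tcp_rot"]).as_matrix();x=Rm[:,0]
print("pos err U,L,N",((s["eef_pos"]-DG)@np.c_[U,L,N]).round(1),"ang",np.degrees(np.arctan2(x@L,x@U)).round(2),"F",s["ft_force"].round(1),"tauN",(s["ft_torque"]@N).round(3),"q7",s["q"].round(2),"op",s["opening"].round(3),s["grip_force"],s["time"])
E
python3 st.py; python3 -c "
from h import *
print([(-N*np.radians(a)/2/np.pi).round(4) for a in(8,24,72,90)])"
```

```text
[array([ 0.0104,  0.0001, -0.0196]), array([ 0.0313,  0.0004, -0.0589]), array([ 0.0939,  0.0011, -0.1766]), array([ 0.1174,  0.0014, -0.2207])]Traceback (most recent call last):
  File "st.py", line 3, in <module>
    print("pos err U,L,N",((s["eef_pos"]-DG)@np.c_[U,L,N]).round(1),"ang",np.degrees(np.arctan2(x@L,x@U)).round(2),"F",s["ft_force"].round(1),"tauN",(s["ft_torque"]@N).round(3),"q7",s["q"].round(2),"op",s["opening"].round(3),s["grip_force"],s["time"])
                                                                                                                                                                                                           ^^^^^^^^^^^^^^^^^^
AttributeError: 'float' object has no attribute 'round'
```

>>> move_arm:
  increments: "-0.0012 0 0.0022 0 0 0 0;-0.0012 0 0.0022 0.0104 0.0001 -0.0196 0;-0.0012 0 0.0022 0.0209 0.0002 -0.0392 0;-0.0012 0 0.0022 0.0313 0.0004 -0.0589 0;-0.0012 0 0.0022 0.0313 0.0004 -0.0589 0"

```text
time: 16.5
eef_pos: [481.7, -256.0, 154.8]
tcp_rot: [0.332, 0.911, 0.085, 0.228]
ft_force: [8.2, -2.6, -9.1]
opening: 0.176
grip_force: 61.3
```

```bash
sed -i 's/s\["opening"\].round(3)/round(s["opening"],3)/' st.py; python3 st.py
```

```text
pos err U,L,N [ 1.5 -1.1  4.6] ang 139.34 F [ 8.2 -2.6 -9.1] tauN -0.163 q7 [ 0.55  0.16  0.09  2.07 -0.57  0.59  1.94] op 0.176 61.29779934883118 16.5
```

>>> move_arm:
  increments: "0.0006 0 -0.0011 0.0104 0.0001 -0.0196 0;0.0006 0 -0.0011 0.0209 0.0002 -0.0392 0;0.0006 0 -0.0011 0.0313 0.0004 -0.0589 0;0.0006 0 -0.0011 0.0417 0.0005 -0.0785 0;0.0006 0 -0.0011 0.0522 0.0006 -0.0981 0;0.0006 0 -0.0011 0.0626 0.0007 -0.1177 0;0.0006 0 -0.0011 0.073 0.0008 -0.1373 0;0.0006 0 -0.0011 0.0835 0.001 -0.157 0;0.0006 0 -0.0011 0.0939 0.0011 -0.1766 0;0.0006 0 -0.0011 0.0939 0.0011 -0.1766 0"

```text
time: 17.5
eef_pos: [478.8, -256.9, 153.1]
tcp_rot: [0.805, 0.542, 0.201, 0.133]
ft_force: [-4.3, -0.6, -0.3]
opening: 0.174
grip_force: 63.3
```

```bash
python3 st.py
```

```text
pos err U,L,N [-1.9 -1.9  4.5] ang 67.21 F [-4.3 -0.6 -0.3] tauN -0.076 q7 [ 0.41  0.16  0.26  2.07 -0.62  0.6   0.73] op 0.174 63.30324053764343 17.5
```

>>> move_arm:
  increments: "0 0 0 0.0104 0.0001 -0.0196 0;0 0 0 0.0209 0.0002 -0.0392 0;0 0 0 0.0313 0.0004 -0.0589 0;0 0 0 0.0417 0.0005 -0.0785 0;0 0 0 0.0522 0.0006 -0.0981 0"

```text
time: 18.0
eef_pos: [477.5, -255.6, 152.3]
tcp_rot: [0.942, 0.233, 0.234, 0.054]
ft_force: [-10.9, 1.6, 3.4]
opening: 0.172
grip_force: 64.1
```

```bash
python3 st.py
```

```text
pos err U,L,N [-3.4 -0.6  4.5] ang 27.07 F [-10.9   1.6   3.4] tauN 0.166 q7 [ 0.33  0.16  0.35  2.08 -0.64  0.62  0.06] op 0.172 64.10150527954102 18.0
```

>>> move_arm:
  increments: "-0.002 0 0 0.0104 0.0001 -0.0196 0;-0.002 0 0 0.0209 0.0002 -0.0392 0;-0.002 0 0 0.0313 0.0004 -0.0589 0;-0.002 0 0 0.0417 0.0005 -0.0785 0"

```text
time: 18.4
eef_pos: [477.1, -254.0, 152.2]
tcp_rot: [0.97, -0.035, 0.24, -0.013]
ft_force: [-5.3, 3.3, -1.4]
opening: 0.172
grip_force: 63.2
```

```bash
python3 st.py; python3 - <<'E'
from h import *
c=cam("wrist");save(c,"pics/w9.png");g=cv2.cvtColor(c["img"],cv2.COLOR_RGB2HSV);m=((g[...,0]>4)&(g[...,0]<25)&(g[...,1]>100)&(g[...,2]>110)).astype(np.uint8);m[:,:250]=0;m[:,390:]=0;m[300:]=0
n,l,st,ce=cv2.connectedComponentsWithStats(m)
for i in range(1,n):
    if st[i,4]>100:
        p=np.argwhere(l==i)[:,::-1].astype(np.float32);w,V=np.linalg.eigh(np.cov(p.T));print(st[i],V[:,1],cv2.minAreaRect(p))
print(telemetry.sense()["ft_torque"])
E
```

```text
pos err U,L,N [-3.8  1.   4.5] ang -4.85 F [-5.3  3.3 -1.4] tauN 0.182 q7 [ 0.26  0.16  0.42  2.08 -0.66  0.62 -0.48] op 0.172 63.240981101989746 18.4
[ 297  192   42  108 3303] [0.00172344 0.99999851] ((317.5, 245.5), (107.0, 41.0), 90.0)
[ 0.09935343  1.51615533 -0.0602877 ]
```

The bar is still aligned with the tool (vertical in the image), so the dial follows; turned 168° so far. Continue, watching for lag.

>>> move_arm:
  increments: "-0.001 0.001 0 0.0104 0.0001 -0.0196 0;-0.001 0.001 0 0.0209 0.0002 -0.0392 0;-0.001 0.001 0 0.0313 0.0004 -0.0589 0;-0.001 0.001 0 0.0417 0.0005 -0.0785 0"

```text
time: 18.85
eef_pos: [477.9, -253.1, 153.0]
tcp_rot: [0.925, -0.295, 0.228, -0.076]
ft_force: [-1.7, 0.6, -0.4]
opening: 0.179
grip_force: 154.8
```

```bash
python3 st.py
```

```text
pos err U,L,N [-2.7  1.9  4.9] ang -36.12 F [-1.7  0.6 -0.4] tauN 3.784 q7 [ 0.19  0.17  0.49  2.09 -0.68  0.63 -1.02] op 0.179 154.76171145463013 18.85
```

Torque jumped to 3.8 N m: the clockwise stop. Check the bar's angle in the wrist image.

```bash
python3 - <<'E'
from h import *
c=cam("wrist");save(c,"pics/w10.png")
for f in("w9","w10"):
    c=load(f"pics/{f}.png");g=cv2.cvtColor(c["img"],cv2.COLOR_RGB2HSV);m=((g[...,0]>4)&(g[...,0]<25)&(g[...,1]>100)&(g[...,2]>110)).astype(np.uint8);m[:,:250]=0;m[:,390:]=0;m[300:]=0
    n,l,st,ce=cv2.connectedComponentsWithStats(m);i=1+np.argmax(st[1:,4]);print(f,st[i])
    for y in range(195,300,12): x=np.nonzero(l[y]==i)[0];print(y,x.min(),x.max(),end="; ")
E
```

```text
w9 [ 297  192   42  108 3303]
195 302 334; 207 300 336; 219 297 338; 231 298 338; 243 298 337; 255 298 337; 267 298 337; 279 300 336; 291 300 336; w10 [ 284  193   54  107 3290]
195 296 321; 207 289 324; 219 285 325; 231 285 328; 243 288 329; 255 291 332; 267 293 333; 279 299 335; 291 300 336;
```

The bar is about 10° off the tool, held at its stop. I turn back 9° to unload, then release and retreat.

>>> move_arm:
  increments: "0 0 0 -0.0055 0 0.0104 0;0 0 0 -0.0117 0 0.022 0;0 0 0 -0.0117 0 0.022 0;0 0 0 -0.0117 0 0.022 0.4;0 0 0 -0.0117 0 0.022 0.6;0 0 0 -0.0117 0 0.022 1;0 0 0 -0.0117 0 0.022 1;0 0 0 -0.0117 0 0.022 1"
  grip_force: 20

```text
time: 19.7
eef_pos: [479.0, -254.7, 153.7]
tcp_rot: [0.944, -0.226, 0.235, -0.059]
ft_force: [0.9, 0.1, -0.2]
opening: 0.985
grip_force: 0.0
```

```bash
python3 st.py
```

```text
pos err U,L,N [-1.4  0.2  5. ] ang -27.59 F [ 0.9  0.1 -0.2] tauN -0.056 q7 [ 0.21  0.17  0.48  2.08 -0.68  0.62 -0.87] op 0.985 0.0 19.7
```

>>> move_arm:
  increments: "-0.0147 0 0.0276 -0.0117 0 0.022 1;-0.0294 0 0.0552 -0.0117 0 0.022 1;-0.0587 0 0.11 -0.0117 0 0.022 1;-0.0587 0 0.11 -0.0117 0 0.022 1;-0.0587 0 0.11 -0.0117 0 0.022 1"

```text
time: 20.2
eef_pos: [432.2, -255.0, 243.1]
tcp_rot: [0.958, -0.151, 0.24, -0.04]
ft_force: [-1.2, -0.3, 0.0]
opening: 0.995
grip_force: 0.0
```

```bash
python3 st.py; python3 - <<'E'
from h import *
c=cam("wrist");save(c,"pics/w11.png");T=cam("top");save(T,"pics/top4.png")
g=cv2.cvtColor(c["img"],cv2.COLOR_RGB2HSV);m=((g[...,0]>4)&(g[...,0]<25)&(g[...,1]>100)&(g[...,2]>110)).astype(np.uint8);m[300:]=0
n,l,st,ce=cv2.connectedComponentsWithStats(m);d=proj(c,DG);i=min((i for i in range(1,n) if st[i,4]>400),key=lambda i:np.hypot(*(ce[i]-d)))
print(st[i],cv2.minAreaRect(np.argwhere(l==i)[:,::-1].astype(np.float32)),d)
q=np.array([(lambda o,v:o+v*((DG+11*N-o)@N)/(v@N))(*ray(c,*p))-DG for p in np.argwhere(l==i)[:,::-1].astype(float)])
print("bar U,L",cv2.minAreaRect(np.c_[q@U,q@L].astype(np.float32)))
# green cup check in top
g=cv2.cvtColor(T["img"],cv2.COLOR_RGB2HSV);m=((g[...,0]>50)&(g[...,0]<75)&(g[...,1]>100)&(g[...,2]>40)).astype(np.uint8)
n,l,st,ce=cv2.connectedComponentsWithStats(m);print([(st[i].tolist(),ce[i].round(1).tolist()) for i in range(1,n) if st[i,4]>60],proj(T,[502,-57,122]))
E
```

```text
pos err U,L,N [ -0.8   0.5 105.9] ang -18.61 F [-1.2 -0.3  0. ] tauN 0.065 q7 [ 0.2  -0.04  0.51  2.03 -0.41  0.81 -0.94] op 0.995 0.0 20.2
[ 301  157   36  103 2035] ((318.67999267578125, 207.739990234375), (24.74873924255371, 102.24765014648438), 8.13010311126709) [317.74499822 207.44743574]
bar U,L ((1.5541629791259766, -0.7079486846923828), (17.247310638427734, 77.826416015625), 63.26776123046875)
[([34, 113, 36, 27, 560], [50.2, 125.8]), ([312, 172, 23, 30, 565], [323.6, 186.6]), ([125, 253, 69, 65, 2246], [159.3, 284.8])] [324.12572448 179.91856281]
```

The bar rests at -26.7°, consistent with the stop felt (about -26°). As a check I re-grip aligned, push on against the stop and release without turning back.

>>> move_arm:
  increments: "0.03 0 -0.055 0.0104 0.0001 -0.0196 1;0.0606 0 -0.1105 0.0104 0.0001 -0.0196 0.6;0.0606 0 -0.1105 0.0104 0.0001 -0.0196 0.4;0.0606 0 -0.1105 0.0104 0.0001 -0.0196 0;0.0606 0 -0.1105 0.0104 0.0001 -0.0196 0;0.0606 0 -0.1105 0.0104 0.0001 -0.0196 0;0.0606 0 -0.1105 0.0104 0.0001 -0.0196 0;0.0606 0 -0.1105 0.0104 0.0001 -0.0196 0;0.0606 0 -0.1105 0.0104 0.0001 -0.0196 0"
  grip_force: 40

```text
time: 21.2
eef_pos: [480.6, -254.8, 155.1]
tcp_rot: [0.945, -0.218, 0.236, -0.057]
ft_force: [-5.3, 1.8, 7.8]
opening: 0.179
grip_force: 42.5
```

```bash
python3 st.py
```

```text
pos err U,L,N [0.6 0.1 5.5] ang -26.59 F [-5.3  1.8  7.8] tauN -0.083 q7 [ 0.2   0.17  0.49  2.08 -0.68  0.63 -0.85] op 0.179 42.51218497753143 21.2
```

>>> move_arm:
  increments: "0 0 0 0.0039 0 -0.0074 0;0 0 0 0.0065 0 -0.0123 0;0 0 0 0.0065 0 -0.0123 0"

```text
time: 21.5
eef_pos: [480.9, -254.9, 155.4]
tcp_rot: [0.936, -0.255, 0.234, -0.065]
ft_force: [-5.5, 0.4, 9.0]
opening: 0.175
grip_force: 75.2
```

```bash
python3 st.py
```

```text
pos err U,L,N [ 1.  -0.   5.6] ang -31.06 F [-5.5  0.4  9. ] tauN 1.766 q7 [ 0.19  0.17  0.5   2.08 -0.68  0.63 -0.93] op 0.175 75.21406536921859 21.5
```

Torque rises at once (1.8 N m): at the stop. Release and retreat.

>>> move_arm:
  increments: "0 0 0 -0.0045 0 0.0085 0;0 0 0 -0.0045 0 0.0085 0.5;0 0 0 -0.0045 0 0.0085 1;0 0 0 -0.0045 0 0.0085 1;0 0 0 -0.0045 0 0.0085 1;-0.0147 0 0.0276 -0.0045 0 0.0085 1;-0.0294 0 0.0552 -0.0045 0 0.0085 1;-0.0587 0 0.11 -0.0045 0 0.0085 1;-0.09 0 0.17 -0.0045 0 0.0085 1;-0.09 0 0.17 -0.0045 0 0.0085 1;-0.09 0 0.17 -0.0045 0 0.0085 1;-0.09 0 0.17 -0.0045 0 0.0085 1"

```text
time: 22.7
eef_pos: [408.0, -253.4, 287.5]
tcp_rot: [0.943, -0.23, 0.233, -0.06]
ft_force: [-0.2, -0.9, -1.1]
opening: 1.003
grip_force: 0.0
```

```bash
python3 st.py; python3 - <<'E'
from h import *
c=cam("wrist")
g=cv2.cvtColor(c["img"],cv2.COLOR_RGB2HSV);m=((g[...,0]>4)&(g[...,0]<25)&(g[...,1]>100)&(g[...,2]>110)).astype(np.uint8);m[300:]=0
n,l,st,ce=cv2.connectedComponentsWithStats(m);d=proj(c,DG);i=min((i for i in range(1,n) if st[i,4]>400),key=lambda i:np.hypot(*(ce[i]-d)))
q=np.array([(lambda o,v:o+v*((DG+11*N-o)@N)/(v@N))(*ray(c,*p))-DG for p in np.argwhere(l==i)[:,::-1].astype(float)])
r=cv2.minAreaRect(np.c_[q@U,q@L].astype(np.float32));print("bar",r)
for nm in("side","top"):
    a=cam(nm);g=cv2.cvtColor(a["img"],cv2.COLOR_RGB2HSV);m=((g[...,0]>50)&(g[...,0]<75)&(g[...,1]>100)&(g[...,2]>40)).astype(np.uint8)
    n,l,st,ce=cv2.connectedComponentsWithStats(m);print(nm,[st[i].tolist() for i in range(1,n) if st[i,4]>60])
    P=np.array([proj(a,[502+r*np.cos(t),-57+r*np.sin(t),z]) for r,z in((34,12),(27,122)) for t in np.linspace(0,6.3,99)]);print("pred bbox",P.min(0).round(),P.max(0).round())
E
```

```text
pos err U,L,N [ -1.3   2.3 156.4] ang -28.14 F [-0.2 -0.9 -1.1] tauN -0.016 q7 [ 0.17 -0.13  0.53  1.99 -0.31  0.92 -1.19] op 1.003 0.0 22.7
bar ((1.4216556549072266, -0.4180030822753906), (17.08814811706543, 76.43244934082031), 62.49783706665039)
side [[305, 190, 20, 38, 664], [305, 342, 73, 58, 2514]]
pred bbox [303. 190.] [325. 228.]
top [[34, 113, 36, 27, 560], [312, 172, 23, 30, 565], [126, 253, 68, 65, 2245]]
pred bbox [311. 170.] [335. 201.]
```

Cup stands as predicted in both views, and the dial stays at its stop with the robot clear.

```bash
python3 -c "
from h import *
print(ticket.job_done())"
```

```text
the job is handed in; nothing more can be done
None
```

The green cup stands upside down and upright over the free peg, and the orange dial is turned clockwise to its stop (felt twice as a sharp rise in torque); I handed the job in at about 23 s, with the robot clear of everything.

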